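# Roll-off check of drive rollers

## Task

Run a roll-off check on the orange drive rollers lying on the bench: set the thumbwheel to the field with five dots and lay every roller along a slot of the level tipping tray, one to a slot. Then lift the tray by its bar to the red 40 degree mark (never past 50), wait until all the rollers have rolled into the catch tray, and bring the tray back down level. Leave the thumbwheel at five and the mug and the roll of tape where they are.

Things in the scene. Friction and masses are not known exactly. Their poses are not given: they have to be found in the camera images.
- roller1: drive roller lying on the bench at the start: orange sleeve 30 mm in diameter and 60 mm long, with a steel journal 10 mm in diameter and 10 mm long at each end (80 mm overall), 50 g. Origin at its middle, on its axis (15 mm above what it lies on); its x axis runs along the roller. A push sideways rolls it some way along the bench; on the hard trays it rolls at slopes over about 8 degrees. Absent (None) in some starts
- roller2: drive roller lying on the bench at the start: orange sleeve 30 mm in diameter and 60 mm long, with a steel journal 10 mm in diameter and 10 mm long at each end (80 mm overall), 50 g. Origin at its middle, on its axis (15 mm above what it lies on); its x axis runs along the roller. A push sideways rolls it some way along the bench; on the hard trays it rolls at slopes over about 8 degrees. Absent (None) in some starts
- roller3: drive roller lying on the bench at the start: orange sleeve 30 mm in diameter and 60 mm long, with a steel journal 10 mm in diameter and 10 mm long at each end (80 mm overall), 50 g. Origin at its middle, on its axis (15 mm above what it lies on); its x axis runs along the roller. A push sideways rolls it some way along the bench; on the hard trays it rolls at slopes over about 8 degrees. Absent (None) in some starts
- roller4: drive roller lying on the bench at the start: orange sleeve 30 mm in diameter and 60 mm long, with a steel journal 10 mm in diameter and 10 mm long at each end (80 mm overall), 50 g. Origin at its middle, on its axis (15 mm above what it lies on); its x axis runs along the roller. A push sideways rolls it some way along the bench; on the hard trays it rolls at slopes over about 8 degrees. Absent (None) in some starts
- checker: roll-off checker, fixed to the bench: grey base 150 mm wide (y from -252 to 164 mm), white slatted tipping tray with blue rims, aluminium catch tray. Origin on the bench right under the tray's hinge edge, z up; the tray runs from there along its -y, the catch tray along its +y. A scale at the hinge, on the robot's side, has a tick every 10 degrees, a long red one at 40
- tray_hinge (a point): middle of the tray's hinge line, which runs along the checker's x at slat-top height, 70 mm above the bench. The tray is 240 mm long from here and 112 mm wide inside; rims 20 mm high stand at its sides and far end, none at the hinge edge. Once the tray is tipped some 20 to 30 degrees the rollers leave their slots and roll over this edge into the catch tray
- slot1 (a point): middle of slot 1 of the tray, 28 mm from the hinge, at slat-top height (70 mm above the bench when level); moves with the tray. The slot is 10 mm wide and runs along this point's x across the tray; a roller laid in it sinks 0.9 mm and stays, its centre 14 mm above this point
- slot2 (a point): middle of slot 2 of the tray, 88 mm from the hinge, at slat-top height (70 mm above the bench when level); moves with the tray. The slot is 10 mm wide and runs along this point's x across the tray; a roller laid in it sinks 0.9 mm and stays, its centre 14 mm above this point
- slot3 (a point): middle of slot 3 of the tray, 148 mm from the hinge, at slat-top height (70 mm above the bench when level); moves with the tray. The slot is 10 mm wide and runs along this point's x across the tray; a roller laid in it sinks 0.9 mm and stays, its centre 14 mm above this point
- slot4 (a point): middle of slot 4 of the tray, 208 mm from the hinge, at slat-top height (70 mm above the bench when level); moves with the tray. The slot is 10 mm wide and runs along this point's x across the tray; a roller laid in it sinks 0.9 mm and stays, its centre 14 mm above this point
- tray (a joint): tilt of the tipping tray, rad: 0 level (rests on its stop), growing as the bar end rises; it can go to 1.05. A stiff hinge: the tray stays where it is left, and lifting the bar takes 4 to 6 N, pushing it down about 2 N
- tray_mid (a point): middle of the tipping tray, at slat-top height, 118 mm from the hinge; the slots lie at y = +90, +30, -30 and -90 mm from here; moves with the tray; x along the slots, y towards the hinge, z out of the tray
- tray_bar (a point): middle of the tray's round black lifting bar: 12 mm in diameter, 84 mm free length along the tray's x, 290 mm from the hinge and 4 mm above slat-top height (74 mm above the bench when level); 50 mm free between its middle and the tray's end rim
- catch_floor (a point): middle and lowest line of the catch tray's floor, 14 mm above the bench, 85 mm from the hinge line; axes as the checker's. The tray is 128 mm (x) by 145 mm (y) inside; its floor is a shallow V, rising 15 degrees both ways from the line along x through this point, so rollers settle towards it. The walls reach 60 mm above this point, 28 mm under the hinge edge
- switch: programme switch, fixed to the bench: grey box 100 x 64 x 30 mm with a white thumbwheel standing up between two cheeks (tops at z = 64 mm). Origin under its middle on the bench; x is the way the wheel's top rolls, roughly away from the robot
- wheel (a joint): turn of the thumbwheel, rad: grows as its top is rolled along the switch's +x (away from the robot). Eight fields 45 degrees (0.785 rad) apart carry 0 to 7 raised dots (the five are red, others black); field N faces straight up at N x 0.785, so five dots at 3.927. It turns freely from -0.2 to 5.7, without clicks, held by light friction (1.3 N at the rim), and may start between two fields
- wheel_axle (a point): middle of the thumbwheel, on its axle, 48 mm above the bench. The wheel is 60 mm in diameter, 36 mm wide; between the fields stand black ridges, 5 mm thick, reaching 38 mm from the axle; at joint value 0 they stand 22.5, 67.5, ... degrees from straight up. A shut fingertip pushes the wheel round by a ridge
- machine_corner (a point): corner of the black coffee machine nearest to the work, at bench level: the machine fills everything beyond it (x and y both greater than here), at least 190 mm high. It does not move
- tea_mug: green and white mug, a bystander on the right, 101 mm high, 78 mm across, 116 mm over its handle; origin under its middle
- tape_roll: black roll of tape, a bystander on the left, 62 mm across, 19 mm high; origin under its middle
There are look-alikes about, which are no part of the job. What is shaped like the roller4 but purple is not meant. What is shaped like the roller2 but white is not meant.

How it is judged:
On the way, in this order (a step that is already met when the one before it is completed fails the run):
1. thumbwheel at five dots, and every roller lying released in a slot of the level tray (value of joint wheel between 3.727 and 4.127 rad and value of joint tray below 0.06 rad and x of roller1 in the frame of tray_mid between -0.02 and 0.02 m and z of roller1 in the frame of tray_mid between 0.0082 and 0.0202 m and (y of roller1 in the frame of tray_mid between 0.082 and 0.098 m or y of roller1 in the frame of tray_mid between 0.022 and 0.038 m or y of roller1 in the frame of tray_mid between -0.038 and -0.022 m or y of roller1 in the frame of tray_mid between -0.098 and -0.082 m) and angle between the x axis of each of roller1, roller2, roller3, roller4 and the x axis of tray_mid, either way round below 0.15 rad and linear speed of each of roller1, roller2, roller3, roller4 below 0.03 m/s and contact force between each of roller1, roller2, roller3, roller4 and the fingers below 0.1 N and x of roller2 in the frame of tray_mid between -0.02 and 0.02 m and z of roller2 in the frame of tray_mid between 0.0082 and 0.0202 m and (y of roller2 in the frame of tray_mid between 0.082 and 0.098 m or y of roller2 in the frame of tray_mid between 0.022 and 0.038 m or y of roller2 in the frame of tray_mid between -0.038 and -0.022 m or y of roller2 in the frame of tray_mid between -0.098 and -0.082 m) and x of roller3 in the frame of tray_mid between -0.02 and 0.02 m and z of roller3 in the frame of tray_mid between 0.0082 and 0.0202 m and (y of roller3 in the frame of tray_mid between 0.082 and 0.098 m or y of roller3 in the frame of tray_mid between 0.022 and 0.038 m or y of roller3 in the frame of tray_mid between -0.038 and -0.022 m or y of roller3 in the frame of tray_mid between -0.098 and -0.082 m) and x of roller4 in the frame of tray_mid between -0.02 and 0.02 m and z of roller4 in the frame of tray_mid between 0.0082 and 0.0202 m and (y of roller4 in the frame of tray_mid between 0.082 and 0.098 m or y of roller4 in the frame of tray_mid between 0.022 and 0.038 m or y of roller4 in the frame of tray_mid between -0.038 and -0.022 m or y of roller4 in the frame of tray_mid between -0.098 and -0.082 m)), for 0.3 s.
2. tray lifted to about 40 degrees (34 to 46) (value of joint tray between 0.593 and 0.803 rad), for 0.4 s.
At the end, for the whole second after the job is handed in: every roller that is present lies at rest inside the catch tray, the tipping tray is back level (within 0.06 rad, 3.4 degrees), and the thumbwheel stands at five dots within 0.2 rad (11 degrees) (value of joint tray below 0.06 rad and value of joint wheel between 3.727 and 4.127 rad and x of roller1 in the frame of catch_floor between -0.064 and 0.064 m and y of roller1 in the frame of catch_floor between -0.075 and 0.075 m and z of roller1 in the frame of catch_floor between -0.015 and 0.075 m and linear speed of each of roller1, roller2, roller3, roller4 below 0.03 m/s and x of roller2 in the frame of catch_floor between -0.064 and 0.064 m and y of roller2 in the frame of catch_floor between -0.075 and 0.075 m and z of roller2 in the frame of catch_floor between -0.015 and 0.075 m and x of roller3 in the frame of catch_floor between -0.064 and 0.064 m and y of roller3 in the frame of catch_floor between -0.075 and 0.075 m and z of roller3 in the frame of catch_floor between -0.015 and 0.075 m and x of roller4 in the frame of catch_floor between -0.064 and 0.064 m and y of roller4 in the frame of catch_floor between -0.075 and 0.075 m and z of roller4 in the frame of catch_floor between -0.015 and 0.075 m); the robot touches nothing.
It fails at once if the tray lifted past 50 degrees (value of joint tray above 0.88 rad).
It fails at once if mug or tape pushed more than 4 cm, or the mug knocked over (distance of any of tea_mug, tape_roll from where it was at the start of the episode above 0.04 m or angle between tea_mug's own z axis and vertical above 0.5 rad).
Of roller1, roller2, roller3, roller4 only 3 to 4 are there at a start; the rules pass over those that are not, and their reading is None.
At some moment in a run one of roller1, roller2, roller3, roller4 may be knocked a few centimetres aside while the robot is not near it.
Once in a run the grip may slacken for a moment while it holds something.
It also fails if it takes over 210 s, if anything falls off the work surface, if the arm or the gripper's body presses on something with over 40 N, if the wrist force passes 120 N, or if a joint passes its speed limit or range.

## Robot

A 6-joint arm with a two-finger parallel gripper is mounted at the origin on a cart in front of the work surface, level with it; the furniture and walls round the work are solid. World frame = base frame: x ahead of the robot, y to its left, z up, the work surface at z = 0. Lengths are in m, angles in rad, forces in N, time in s.
With the tool pointing down it reaches from about 0.35 to 0.775 m from the base axis. Payload 7.3 kg.
Tool frame: the origin (TCP) lies between the finger pads; the fingertips stand env.tcp_to_tips ahead of it and the grasp point (between the pads) lies 11 mm behind it (env.tcp_to_tips is the distance from the TCP to the fingertips, in m); z points along the fingers, y is the line along which they close (so a half turn about z gives the same grasp; the last joint's range is limited). The gripper opens to 92 mm and grips with 3 to 60 N. Pads are 19 mm wide; open, the fingers measure 130 mm over their backs; the gripper's body (75 mm by 190 mm) begins 47 mm behind the grasp point.
Start: joints at [1.04, 0.342, 1.524, -0, 1.275, -0.146], TCP at [0.197, 0.487, 0.235] pointing down, gripper open.
Joint ranges: [-2.53, 2.53], [-0.77, 2.02], [0.04, 2.7], [-1, 4.14], [0.28, 2.66], [-3.11, 3.11]. Speed limits (rad/s): [2.57, 2.57, 3.14, 3.14, 3.14, 3.14].

## Interface

Orientations are given as a unit quaternion [w, x, y, z].
In Python, from rig import env gives the robot as it stands.
- The arm moves only by the shell command python3 -m creep 'ROWS' [FORCE]. ROWS is JSON, a list of rows, each an object with "translation": the shift along the tool's x, y, z in cm, a list of three; "rotation": the turn, a rotation vector about the tool's x, y, z in degrees, a list of three; "claw": the gripper's target within -1 to 1 (shut at 1, half-way at 0, fully open at -1). A call has 1 to 20 rows; each row is the pose to reach, as a shift and turn from the pose commanded when the call began, along the tool's axes at that moment; what a row does not reach only later rows make up. A row lasts 1/8 s, in which the tool goes at most 62.5 mm and 10.7 degrees, less where a joint would pass 70% of its speed; a pose out of reach is approached as far as the arm can. A call with a gripper value outside its range is refused whole. The fingers move at their own pace and stop on an object; FORCE is the grip in N (left out, the last holds). Time passes only in rows, so rows that repeat a pose let the fingers close. It gives the time, the measured TCP pose, the force, the opening and the grip force at its end, in the units of the state.
- env.observe(): the state, without advancing time (a new reading comes with each control period).
- env.capture(name): name is "scene" or "top" or "wrist"; returns a dict with "frame" (480x640x3 uint8, red, green, blue), "z_map" (480x640 float32, m along the optical axis (not along the pixel's ray), 0 where there is no reading), "vfov" (degrees; the focal length in pixels is half the picture's height over the tangent of half this angle, whatever the lens; pixels are square), "cx", "cy" (the principal point, pixels), "extrinsics" (4x4, takes a point from camera to world coordinates); the wrist camera has in their place "T_tool_cam" (4x4, takes a point from camera to tool coordinates, whose origin is the TCP and whose axes are the flange's). Camera axes: x right, y up, looking along -z (the intrinsics and any distortion apply to the point x, -y, -z); pixel columns grow to the right and rows downward; lengths in m; the calibration is good to about 2 mm. A picture is of the moment at which its call begins: read the wrist's pose just before it.
- env.sign_off(): hands the job in; it is judged then, once.
The state is a dict: "time": time; "joint_positions": joint angles; "dq": joint speeds; "joint_torque": joint torques, N m; "position": TCP position; "tcp_rot": TCP orientation; "ft_force": force on the tool from outside, world axes, zero at the start; "ft_torque": the same for the moment, N m; "opening": finger opening in m; "finger_force": force on a finger pad.
Only numpy, scipy, OpenCV 4.12 (cv2) and the standard library are available. Lean on these libraries where they do the work, as an engineer would, in place of code of your own. Each camera call takes 0.05 s, during which the arm holds its last target. There are 200 camera calls.

## Working session

There is one attempt and no reset: what is moved stays moved. The work goes in short steps, Python scripts to look and compute and a shell command to move; the robot and the scene stay as the last step left them, time stands still between calls to the robot, and variables do not carry over. Pictures are saved under pics/ and viewed, at most 14 in all, crops included, and the job is handed in when it is done.

```bash
mkdir -p pics; ls
cat > h.py <<'E'
import numpy as np, cv2
from scipy.spatial.transform import Rotation as R
from rig import env
def cap(n):
    s=env.observe(); c=env.capture(n)
    if n=="wrist":
        T=np.eye(4); q=s["tcp_rot"]; T[:3,:3]=R.from_quat([q[1],q[2],q[3],q[0]]).as_matrix(); T[:3,3]=s["position"]
        c["E"]=T@c["T_tool_cam"]
    else: c["E"]=np.array(c["extrinsics"])
    c["f"]=240/np.tan(np.radians(c["vfov"])/2); return c
def save(c,p,crop=None,k=1):
    im=c["frame"]
    if crop: x0,y0,x1,y1=crop; im=im[y0:y1,x0:x1]
    im=cv2.resize(im,None,fx=k,fy=k,interpolation=cv2.INTER_CUBIC); cv2.imwrite(p,im[:,:,::-1])
def ray(c,u,v):
    d=np.array([(u-c["cx"])/c["f"],-(v-c["cy"])/c["f"],-1.]); return c["E"][:3,3],c["E"][:3,:3]@d
def onz(c,u,v,z):
    o,d=ray(c,u,v); return o+d*(z-o[2])/d[2]
def dep(c,u,v):
    o,d=ray(c,u,v); return o+d*c["z_map"][int(v),int(u)]
def px(c,p):
    q=np.linalg.inv(c["E"])@np.append(p,1); return c["cx"]+c["f"]*q[0]/-q[2], c["cy"]-c["f"]*q[1]/-q[2]
E
python3 - <<'E'
from h import *
print(env.tcp_to_tips, env.observe())
for n in("top","scene","wrist"):
    c=cap(n); save(c,f"pics/{n}0.png"); print(n,c["f"],c["cx"],c["cy"],c["E"].round(3).tolist(),[k for k in c])
E
```

```text
pics
0.008 {'time': 0.0, 'joint_positions': array([ 1.03998866e+00,  3.42712353e-01,  1.52503670e+00,  3.91423052e-06,
        1.27538435e+00, -1.46000622e-01]), 'dq': array([-3.08538966e-04,  5.70164085e-04, -1.33685595e-03,  4.07291388e-04,
       -4.38701601e-05, -2.33496972e-04]), 'joint_torque': array([-2.85926275e-03, -4.31247926e+01, -2.44216686e+01,  7.15565588e-02,
        5.60635119e-02, -8.05977766e-05]), 'position': array([0.19684859, 0.48626725, 0.23404346]), 'tcp_rot': array([-2.57517705e-04,  1.91219121e-01,  9.81547072e-01, -7.26065685e-04]), 'ft_force': array([-0.49148946,  0.51195148, -0.13028984]), 'ft_torque': array([-0.01516103, -0.00867018,  0.05074515]), 'finger_force': 0.0, 'opening': 0.09213251381503343}
top 572.0670199599766 325.25714910825707 237.0571004511681 [[0.017, 0.999, -0.041, 0.462], [-1.0, 0.018, 0.024, 0.041], [0.024, 0.041, 0.999, 1.342], [0.0, 0.0, 0.0, 1.0]] ['frame', 'z_map', 'vfov', 'cx', 'cy', 'extrinsics', 'E', 'f']
scene 473.0444037792945 314.3205750580101 236.71568586206976 [[0.543, 0.489, -0.682, -0.386], [-0.839, 0.339, -0.425, -0.557], [0.024, 0.804, 0.595, 0.864], [0.0, 0.0, 0.0, 1.0]] ['frame', 'z_map', 'vfov', 'cx', 'cy', 'extrinsics', 'E', 'f']
wrist 355.0601290106752 325.47156828185734 238.6677355009443 [[0.376, -0.898, -0.227, 0.135], [0.927, 0.364, 0.094, 0.51], [-0.002, -0.246, 0.969, 0.385], [0.0, 0.0, 0.0, 1.0]] ['frame', 'z_map', 'vfov', 'cx', 'cy', 'T_tool_cam', 'E', 'f']
```

View pics/top0.png

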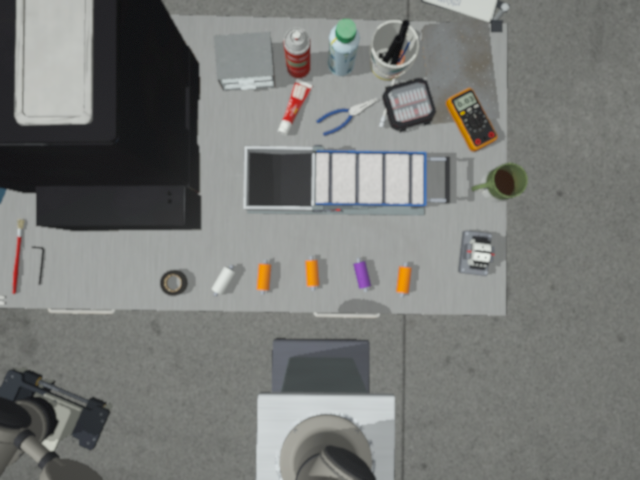

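View pics/scene0.png

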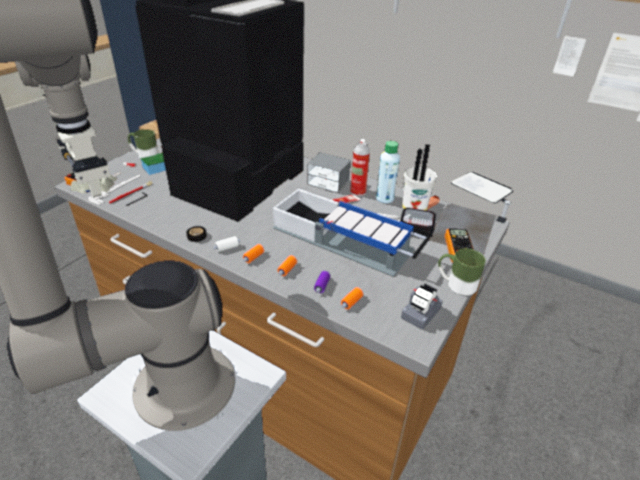

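Top view: the orange rollers are at (264,276), (312,271) and (404,279). Things that could be taken for them are the white one (224,279), the purple one (362,273) and the orange multimeter (472,119). The checker spans (245–460, 150–210) with its bar at about (465,180), the switch is at (477,252), the mug at (505,181) and the tape at (173,282).

```bash
cat >> h.py <<'E'
def blobs(c,lo=(5,150,120),hi=(18,255,255),amin=60):
    hsv=cv2.cvtColor(c["frame"],cv2.COLOR_RGB2HSV); m=cv2.inRange(hsv,lo,hi)
    out=[]
    for k in cv2.findContours(m,cv2.RETR_EXTERNAL,cv2.CHAIN_APPROX_NONE)[0]:
        if cv2.contourArea(k)<amin: continue
        out.append((cv2.minAreaRect(k),cv2.contourArea(k)))
    return out
def rollers(c,z=0.018,amin=60):
    for ((u,v),(w,h),a),A in blobs(c,amin=amin):
        b=cv2.boxPoints(((u,v),(w,h),a)); 
        e=[(b[0]+b[1])/2,(b[2]+b[3])/2] if np.linalg.norm(b[0]-b[1])<np.linalg.norm(b[1]-b[2]) else [(b[1]+b[2])/2,(b[3]+b[0])/2]
        P=[onz(c,*x,z) for x in e]; d=P[1]-P[0]
        print("px",round(u),round(v),"A",A,"mid",((P[0]+P[1])/2).round(4)[:2],"len",np.linalg.norm(d).round(4),"ang",np.degrees(np.arctan2(d[1],d[0])).round(1)%180)
E
python3 - <<'E'
from h import *
c=cap("top"); rollers(c,amin=30)
save(c,"pics/top_crop.png",(150,130,530,310),2.1)
for n,(u,v,z) in dict(hingeL=(312,150,.09),bar=(465,181,.074),sw=(480,252,.07),mug=(505,181,.1),mc=(200,228,.1)).items(): print(n,onz(c,u,v,z).round(3),dep(c,u,v).round(3))
E
```

```text
px 403 279 A 248.5 mid [ 0.4219 -0.1732] len 0.0573 ang 174.3
px 263 277 A 243.0 mid [0.4233 0.1508] len 0.0571 ang 176.5
px 312 273 A 237.5 mid [0.4334 0.0399] len 0.0554 ang 1.0
px 470 120 A 377.0 mid [ 0.7993 -0.3267] len 0.1378 ang 29.0
hingeL [0.706 0.044 0.09 ] [0.71  0.044 0.069]
bar [ 0.646 -0.3    0.074] [ 0.657 -0.321 -0.001]
sw [ 0.488 -0.336  0.07 ] [ 0.487 -0.33   0.092]
mug [ 0.644 -0.382  0.1  ] [ 0.654 -0.405  0.031]
mc [0.528 0.283 0.1  ] [0.532 0.297 0.026]
```

View pics/top_crop.png

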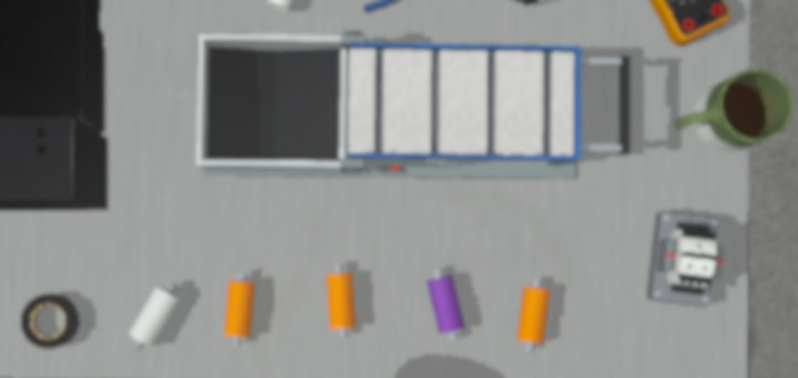

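The crop shows the three orange rollers at crop (239,308), (340,300) and (533,314), with white and purple neighbours to leave alone. The tray slots are the dark lines at crop x ≈ 377, 435, 491 and 548, and the bar is at x ≈ 626. The frame at x ≈ 680 is the bar's shadow.

```bash
cat >> h.py <<'E'
def go(x,y,z,yaw=0):
    "yaw deg: tool y heading from world +y"
    s=env.observe(); q=s["tcp_rot"]; M=R.from_quat([q[1],q[2],q[3],q[0]]).as_matrix()
    T=R.from_euler("z",yaw,degrees=True).as_matrix()@np.diag([-1.,1,-1])
    print("trans cm",(M.T@(np.array([x,y,z])-s["position"])*100).round(2),"rot deg",np.degrees(R.from_matrix(M.T@T).as_rotvec()).round(1))
E
python3 -c "
from h import *
go(.43,-.02,.25)"
```

```text
trans cm [-40.61 -38.19  -1.54] rot deg [ -0.  -0. -22.]
```

```bash
python3 -m creep '[{"translation":[-40.6,-38.2,-1.5],"rotation":[0,0,-22],"claw":-1},{"translation":[-40.6,-38.2,-1.5],"rotation":[0,0,-22],"claw":-1},{"translation":[-40.6,-38.2,-1.5],"rotation":[0,0,-22],"claw":-1},{"translation":[-40.6,-38.2,-1.5],"rotation":[0,0,-22],"claw":-1},{"translation":[-40.6,-38.2,-1.5],"rotation":[0,0,-22],"claw":-1},{"translation":[-40.6,-38.2,-1.5],"rotation":[0,0,-22],"claw":-1},{"translation":[-40.6,-38.2,-1.5],"rotation":[0,0,-22],"claw":-1},{"translation":[-40.6,-38.2,-1.5],"rotation":[0,0,-22],"claw":-1},{"translation":[-40.6,-38.2,-1.5],"rotation":[0,0,-22],"claw":-1},{"translation":[-40.6,-38.2,-1.5],"rotation":[0,0,-22],"claw":-1},{"translation":[-40.6,-38.2,-1.5],"rotation":[0,0,-22],"claw":-1},{"translation":[-40.6,-38.2,-1.5],"rotation":[0,0,-22],"claw":-1}]'
python3 -c "
from h import *
c=cap('wrist'); rollers(c); save(c,'pics/w1.png'); go(.44,-.30,.24)"
```

```text
time: 1.7
position: [0.4294, -0.0185, 0.2496]
tcp_rot: [-0.0, -0.0, 1.0, 0.0]
ft_force: [-0.6, -0.4, -0.7]
opening: 0.0917
finger_force: 0.0
px 378 215 A 1406.5 mid [0.4331 0.0378] len 0.0628 ang 4.8
px 481 204 A 1484.5 mid [0.4217 0.1486] len 0.0628 ang 176.0
px 183 203 A 1531.5 mid [ 0.4204 -0.1743] len 0.0636 ang 174.4
trans cm [ -1.02 -28.16   0.97] rot deg [ 0.  -0.   0.1]
```

View pics/w1.png

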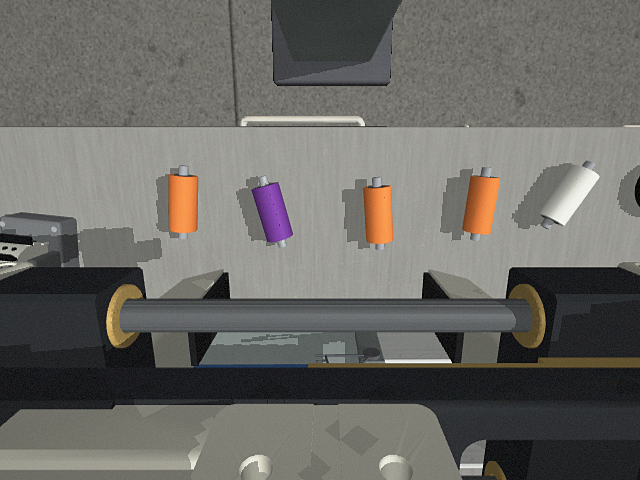

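The wrist view shows the orange rollers at (183,203), (378,215) and (481,204), the purple one at (272,212) and the white one at (568,195). That confirms the choice. Next I'll look at the switch.

```bash
python3 -m creep '[{"translation":[-9,-31,2],"rotation":[0,0,0],"claw":1},{"translation":[-9,-31,2],"rotation":[0,0,0],"claw":1},{"translation":[-9,-31,2],"rotation":[0,0,0],"claw":1},{"translation":[-9,-31,2],"rotation":[0,0,0],"claw":1},{"translation":[-9,-31,2],"rotation":[0,0,0],"claw":1},{"translation":[-9,-31,2],"rotation":[0,0,0],"claw":1},{"translation":[-9,-31,2],"rotation":[0,0,0],"claw":1},{"translation":[-9,-31,2],"rotation":[0,0,0],"claw":1}]'
python3 -c "
from h import *
c=cap('wrist'); save(c,'pics/w2.png',(160,60,480,300),2.4); np.save('w2z.npy',c['z_map'])
v,u=np.mgrid[60:300:1,160:480:1]; P=np.array([dep(c,a,b) for a,b in zip(u.ravel(),v.ravel())]); 
np.save('w2P.npy',P)
m=(P[:,2]>.022)&(P[:,2]<.1)&(P[:,0]<.6); Q=P[m]; print(m.sum(),Q.min(0),Q.max(0))
b=Q[(Q[:,2]<.035)]; r=cv2.minAreaRect((b[:,:2]*1000).astype(np.float32)); print('box',r)
t=Q[Q[:,2]>.068]; print('top wheel',t.min(0),t.max(0),np.median(t,0))
e=cap('scene')
"
```

```text
time: 2.75
position: [0.5199, -0.3278, 0.2302]
tcp_rot: [0.0, -0.001, 1.0, 0.0]
ft_force: [-0.3, -0.1, 0.2]
opening: 0.0164
finger_force: 0.0
7189 [ 0.39000747 -0.37631161  0.02200882] [ 0.53571458 -0.18210419  0.08888987]
box ((469.3108215332031, -278.4652404785156), (111.59115600585938, 217.02252197265625), 13.325511932373047)
top wheel [ 0.4567709  -0.36056913  0.06866582] [ 0.5144323  -0.32020615  0.08888987] [ 0.4839396  -0.34041869  0.07629941]
```

View pics/w2.png

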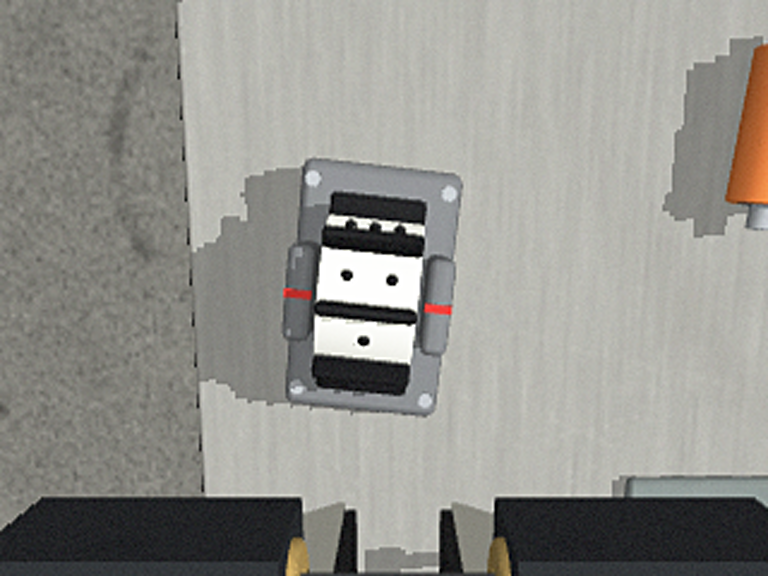

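Switch close-up: two dots face the robot side and one dot faces away. The ridge between them stands near the top at crop (365,312), and the red cheek marks are at (297,294) and (437,309). Next I'll compute the axle and ridge positions.

```bash
python3 -c "
from h import *
c=cap('wrist'); k=lambda x,y:(160+x/2.4,60+y/2.4)
a=onz(c,*k(297,294),.064);b=onz(c,*k(437,309),.064); print('axle',(a+b)/2,'yaw',np.degrees(np.arctan2(b[1]-a[1],b[0]-a[0]))-90)
C=[onz(c,*k(*p),.03) for p in((310,160),(462,175),(438,413),(290,398))]; print(np.mean(C,0), np.degrees(np.arctan2(*(C[2]-C[1])[[1,0]])),np.degrees(np.arctan2(*(C[3]-C[0])[[1,0]])))
for n,p in dict(r12=(365,312),r23=(373,232),r01=(361,361)).items(): print(n,onz(c,*k(*p),.085),onz(c,*k(*p),.075),dep(c,*k(*p)))
"
```

```text
axle [ 0.48516305 -0.3407479   0.064     ] yaw -6.034441950183677
[ 0.4841626  -0.33880528  0.03      ] -4.888860146755772 -6.411905798320133
r12 [ 0.48664813 -0.34077292  0.085     ] [ 0.48778318 -0.34115494  0.075     ] [ 0.48639116 -0.34068643  0.08726398]
r23 [ 0.45962603 -0.33783372  0.085     ] [ 0.45984866 -0.3381165   0.075     ] [ 0.45978669 -0.33803779  0.07778339]
r01 [ 0.50382407 -0.3423248   0.085     ] [ 0.50553906 -0.34275922  0.075     ] [ 0.50631982 -0.342957    0.07044742]
```

```bash
python3 -c "
from h import *
go(.4706,-.3385,.12,-6)"
```

```text
trans cm [ 4.94 -1.   11.04] rot deg [-0.   0.   6.1]
```

```bash
python3 -m creep '[{"translation":[4.9,-1.0,11],"rotation":[0,0,6],"claw":1},{"translation":[4.9,-1.0,11],"rotation":[0,0,6],"claw":1},{"translation":[4.9,-1.0,11],"rotation":[0,0,6],"claw":1},{"translation":[4.9,-1.0,11],"rotation":[0,0,6],"claw":1},{"translation":[4.9,-1.0,11],"rotation":[0,0,6],"claw":1},{"translation":[4.9,-1.0,11],"rotation":[0,0,6],"claw":1}]'; python3 -c "
from h import *
go(.4706,-.3385,.088,-6)"
```

```text
time: 3.65
position: [0.4719, -0.3402, 0.1213]
tcp_rot: [0.001, 0.052, 0.999, -0.001]
ft_force: [-0.4, -0.4, -0.3]
opening: 0.0005
finger_force: 0.0
trans cm [0.16 0.17 3.33] rot deg [-0.1  0.1 -0. ]
```

```bash
python3 -m creep '[{"translation":[0.15,0.15,1.5],"rotation":[0,0,0],"claw":1},{"translation":[0.15,0.15,3.3],"rotation":[0,0,0],"claw":1},{"translation":[0.15,0.15,3.3],"rotation":[0,0,0],"claw":1},{"translation":[-0.3,0.15,3.3],"rotation":[0,0,0],"claw":1},{"translation":[-0.8,0.15,3.3],"rotation":[0,0,0],"claw":1},{"translation":[-1.2,0.15,3.3],"rotation":[0,0,0],"claw":1},{"translation":[-1.5,0.15,3.3],"rotation":[0,0,0],"claw":1},{"translation":[-1.5,0.15,3.3],"rotation":[0,0,0],"claw":1},{"translation":[-1.3,0.15,1.5],"rotation":[0,0,0],"claw":1},{"translation":[1.6,0.15,1.3],"rotation":[0,0,0],"claw":1},{"translation":[1.6,0.15,1.3],"rotation":[0,0,0],"claw":1},{"translation":[1.6,0.15,3.3],"rotation":[0,0,0],"claw":1},{"translation":[1.6,0.15,3.3],"rotation":[0,0,0],"claw":1}]'
python3 -m creep '[{"translation":[-0.6,0,0],"rotation":[0,0,0],"claw":1},{"translation":[-1.2,0,0],"rotation":[0,0,0],"claw":1},{"translation":[-1.8,0,0],"rotation":[0,0,0],"claw":1},{"translation":[-2.4,0,0],"rotation":[0,0,0],"claw":1},{"translation":[-3.0,0,0],"rotation":[0,0,0],"claw":1},{"translation":[-3.1,0,0],"rotation":[0,0,0],"claw":1},{"translation":[-3.1,0,0],"rotation":[0,0,0],"claw":1},{"translation":[-2.9,0,-2],"rotation":[0,0,0],"claw":1},{"translation":[-2.9,0,-4],"rotation":[0,0,0],"claw":1},{"translation":[-6,0,-10],"rotation":[0,0,0],"claw":1},{"translation":[-6,0,-12],"rotation":[0,0,0],"claw":1},{"translation":[-6,0,-12],"rotation":[0,0,0],"claw":1}]'
python3 -c "
from h import *
c=cap('wrist'); save(c,'pics/w3.png',(200,60,440,260),2);np.save('w3.npy',c['E'])
"
```

```text
time: 5.28
position: [0.4552, -0.3364, 0.0862]
tcp_rot: [-0.0, 0.053, 0.999, 0.001]
ft_force: [1.2, 0.4, -0.1]
opening: 0.0003
finger_force: 0.0
time: 6.78
position: [0.5161, -0.3435, 0.2086]
tcp_rot: [0.002, 0.053, 0.999, -0.001]
ft_force: [-0.3, 0.2, -0.5]
opening: 0.0005
finger_force: 0.0
```

View pics/w3.png

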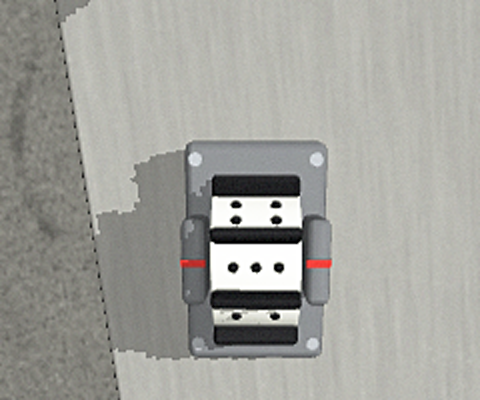

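Field three is now nearly on top (256,267), with four dots next on the robot side. Two more strokes to go.

```bash
python3 -m creep '[{"translation":[6,0,8],"rotation":[0,0,0],"claw":1},{"translation":[6,0,9],"rotation":[0,0,0],"claw":1},{"translation":[6,0,9],"rotation":[0,0,0],"claw":1},{"translation":[6,0,12.1],"rotation":[0,0,0],"claw":1},{"translation":[6,0,12.1],"rotation":[0,0,0],"claw":1},{"translation":[5.4,0,12.1],"rotation":[0,0,0],"claw":1},{"translation":[4.8,0,12.1],"rotation":[0,0,0],"claw":1},{"translation":[4.2,0,12.1],"rotation":[0,0,0],"claw":1},{"translation":[3.6,0,12.1],"rotation":[0,0,0],"claw":1},{"translation":[3,0,12.1],"rotation":[0,0,0],"claw":1},{"translation":[2.9,0,12.1],"rotation":[0,0,0],"claw":1},{"translation":[2.9,0,12.1],"rotation":[0,0,0],"claw":1},{"translation":[3.1,0,10],"rotation":[0,0,0],"claw":1},{"translation":[6,0,9.8],"rotation":[0,0,0],"claw":1},{"translation":[6,0,9.8],"rotation":[0,0,0],"claw":1},{"translation":[6,0,12.1],"rotation":[0,0,0],"claw":1},{"translation":[6,0,12.1],"rotation":[0,0,0],"claw":1}]'
python3 -m creep '[{"translation":[-0.6,0,0],"rotation":[0,0,0],"claw":1},{"translation":[-1.2,0,0],"rotation":[0,0,0],"claw":1},{"translation":[-1.8,0,0],"rotation":[0,0,0],"claw":1},{"translation":[-2.4,0,0],"rotation":[0,0,0],"claw":1},{"translation":[-2.9,0,0],"rotation":[0,0,0],"claw":1},{"translation":[-3,0,0],"rotation":[0,0,0],"claw":1},{"translation":[-3,0,0],"rotation":[0,0,0],"claw":1},{"translation":[-2.9,0,-2],"rotation":[0,0,0],"claw":1},{"translation":[-2.9,0,-4],"rotation":[0,0,0],"claw":-0.2},{"translation":[-6,0,-10],"rotation":[0,0,0],"claw":-0.2},{"translation":[-6,0,-12],"rotation":[0,0,0],"claw":-0.2},{"translation":[-6,0,-12],"rotation":[0,0,0],"claw":-0.2}]'
python3 -c "
from h import *
c=cap('wrist'); save(c,'pics/w4.png',(200,60,440,260),2);rollers(c)
go(.4204,-.1743,.06,-5.5)
"
```

```text
time: 8.95
position: [0.455, -0.336, 0.0842]
tcp_rot: [-0.001, 0.053, 0.999, 0.001]
ft_force: [0.6, -0.4, -0.5]
opening: 0.0003
finger_force: 0.0
time: 10.45
position: [0.5161, -0.3435, 0.2077]
tcp_rot: [0.002, 0.052, 0.999, -0.001]
ft_force: [-0.4, 0.1, -0.8]
opening: 0.0356
finger_force: 0.0
px 503 91 A 2550.5 mid [ 0.419  -0.1755] len 0.065 ang 174.7
trans cm [11.2  15.78 14.55] rot deg [-0.   0.1 -0.5]
```

View pics/w4.png

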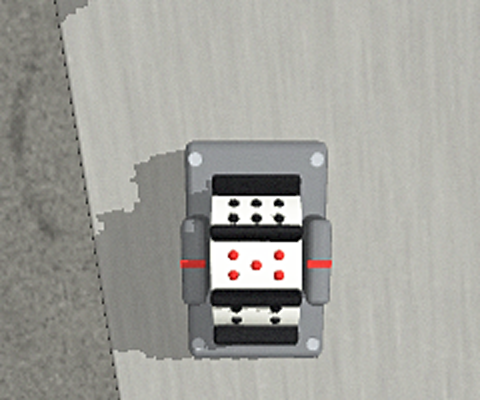

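The red five is on top at (256,266). I'll check the residual angle, and measure the tray before picking.

```bash
python3 -c "
from h import *
c=cap('wrist'); k=lambda x,y:(200+x/2,60+y/2)
A=[onz(c,*k(256,230),.083),onz(c,*k(256,297),.083)]
ax=onz(c,*k(256,264),.064); print(A,ax, 'dot',onz(c,*k(256,266),.079))
go(.4198,-.1750,.10,-5.5)
# tray from top camera: slots
t=cap('top')
hsv=cv2.cvtColor(t['frame'],cv2.COLOR_RGB2HSV)
for v in (160,170,180,190,198):
    r=t['frame'][v,312:460].mean(1).astype(int); d=[312+i for i in range(1,len(r)-1) if r[i]<150 and r[i]<=r[i-1] and r[i]<r[i+1]]; print(v,d,[onz(t,u,v,.07)[:2].round(4).tolist() for u in d])
"
```

```text
[array([ 0.4683408 , -0.33760038,  0.083     ]), array([ 0.4939177 , -0.34026716,  0.083     ])] [ 0.48344664 -0.33906247  0.064     ] dot [ 0.48242558 -0.33904516  0.079     ]
trans cm [11.16 15.66 10.48] rot deg [ 0.1 -0.1 -0.5]
160 [330, 357, 383, 410, 425, 439, 441, 448, 454] [[0.6878, 0.0031], [0.6891, -0.0575], [0.6903, -0.1159], [0.6916, -0.1768], [0.6923, -0.2106], [0.693, -0.2423], [0.6931, -0.2468], [0.6934, -0.2626], [0.6937, -0.2762]]
170 [330, 356, 383, 410, 425, 430, 437, 439, 447, 454] [[0.6652, 0.0027], [0.6665, -0.0556], [0.6677, -0.1162], [0.669, -0.177], [0.6697, -0.2109], [0.6699, -0.2221], [0.6703, -0.238], [0.6704, -0.2425], [0.6707, -0.2606], [0.6711, -0.2764]]
180 [330, 356, 383, 410, 425, 432, 438, 440, 447] [[0.6428, 0.0023], [0.644, -0.0559], [0.6452, -0.1165], [0.6464, -0.1773], [0.6471, -0.2111], [0.6474, -0.2269], [0.6477, -0.2404], [0.6478, -0.2449], [0.6481, -0.2607]]
190 [330, 356, 383, 410, 425, 432, 434, 439, 447, 453] [[0.6203, 0.0019], [0.6215, -0.0562], [0.6227, -0.1168], [0.6239, -0.1775], [0.6246, -0.2113], [0.6249, -0.2271], [0.625, -0.2316], [0.6252, -0.2429], [0.6256, -0.2609], [0.6258, -0.2745]]
198 [330, 356, 383, 410, 425, 435, 447, 454, 458] [[0.6024, 0.0016], [0.6035, -0.0565], [0.6047, -0.117], [0.6059, -0.1777], [0.6066, -0.2115], [0.607, -0.234], [0.6075, -0.2611], [0.6078, -0.2769], [0.608, -0.2859]]
```

```bash
python3 -c "
from h import *
go(.705,-.09,.27,0)"
```

```text
trans cm [-16.31  27.13  -6.59] rot deg [ 0.1 -0.1 -6.1]
```

```bash
python3 -m creep '[{"translation":[-16.3,27.1,-6.6],"rotation":[0,0,-6.1],"claw":-0.2},{"translation":[-16.3,27.1,-6.6],"rotation":[0,0,-6.1],"claw":-0.2},{"translation":[-16.3,27.1,-6.6],"rotation":[0,0,-6.1],"claw":-0.2},{"translation":[-16.3,27.1,-6.6],"rotation":[0,0,-6.1],"claw":-0.2},{"translation":[-16.3,27.1,-6.6],"rotation":[0,0,-6.1],"claw":-0.2},{"translation":[-16.3,27.1,-6.6],"rotation":[0,0,-6.1],"claw":-0.2},{"translation":[-16.3,27.1,-6.6],"rotation":[0,0,-6.1],"claw":-0.2},{"translation":[-16.3,27.1,-6.6],"rotation":[0,0,-6.1],"claw":-0.2}]'; python3 -c "
from h import *
c=cap('wrist'); save(c,'pics/w5.png')"
```

```text
time: 11.6
position: [0.7043, -0.0924, 0.2706]
tcp_rot: [-0.001, 0.0, 1.0, 0.0]
ft_force: [0.3, 0.1, -0.0]
opening: 0.0552
finger_force: 0.0
```

View pics/w5.png

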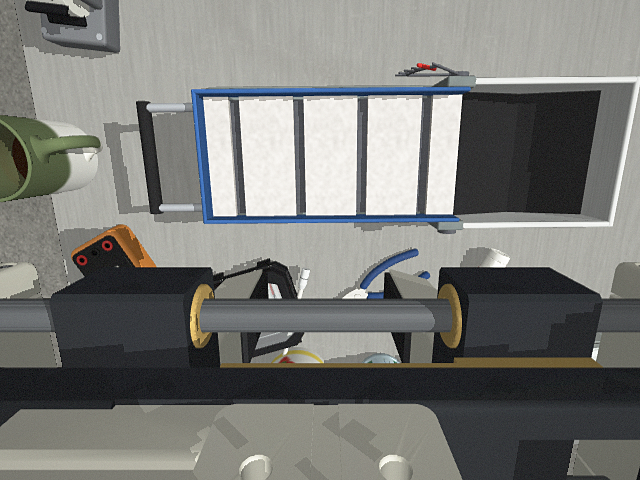

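The tray from above: slots 4 to 1 are the dark lines at x ≈ 238, 299, 362 and 426 (v 97–215). The bar runs (142,102)–(154,212), and the mug handle is at (80,145), close to the bar.

```bash
python3 -c "
from h import *
c=cap('wrist'); g=c['frame'].astype(float).mean(2)
def dark(v,a,b,w=200):
    r=np.clip(w-g[v,a:b],0,None); return a+(r*np.arange(b-a)).sum()/r.sum()
for n,u in zip((4,3,2,1),(238,299,362,426)):
    P=np.array([onz(c,dark(v,u-9,u+9,170),v,.07) for v in range(105,208,6)]); f=np.polyfit(P[:,0],P[:,1],1)
    print('slot',n,'y at x=.645:',np.polyval(f,.645).round(4),'dy/dx',f[0].round(4), 'x ends',P[0,0].round(3),P[-1,0].round(3))
a,b=onz(c,142,102,.078),onz(c,154,212,.078); print('bar',a,b)
print('tray sides rim z.09', onz(c,300,88,.09), onz(c,300,218,.09), 'slat ends', onz(c,330,95,.07),onz(c,330,216,.07))
print('handle',onz(c,100,147,.06),onz(c,100,147,.08),dep(c,98,147))
rollers(c); t=cap('top'); rollers(t)
go(.4198,-.1750,.10,-5.5)
"
```

```text
slot 4 y at x=.645: -0.1783 dy/dx 0.0069 x ends 0.598 0.694
slot 3 y at x=.645: -0.1186 dy/dx 0.0071 x ends 0.598 0.694
slot 2 y at x=.645: -0.0586 dy/dx 0.0072 x ends 0.598 0.694
slot 1 y at x=.645: 0.0011 dy/dx 0.0063 x ends 0.598 0.694
bar [ 0.59587241 -0.26084587  0.078     ] [ 0.69726329 -0.26207017  0.078     ]
tray sides rim z.09 [ 0.58612106 -0.11591965  0.09      ] [ 0.70118387 -0.11813762  0.09      ] slat ends [ 0.5891078  -0.08955254  0.07      ] [ 0.70301102 -0.089394    0.07      ]
handle [ 0.63535683 -0.31641856  0.06      ] [ 0.63548916 -0.30410843  0.08      ] [ 0.63530028 -0.3233726   0.05198166]
px 116 244 A 948.0 mid [ 0.7454 -0.3406] len 0.0984 ang 82.3
px 406 280 A 108.5 mid [ 0.4209 -0.1792] len 0.0565 ang 173.9
px 263 277 A 243.0 mid [0.4233 0.1508] len 0.0571 ang 176.5
px 312 273 A 239.5 mid [0.4334 0.0399] len 0.0554 ang 1.0
px 469 135 A 215.0 mid [ 0.7635 -0.3247] len 0.1103 ang 58.7
trans cm [28.46 -8.31 17.17] rot deg [ 0.  -0.   5.4]
```

Rollers go in slots 3, 2 and 1, because slot 4 is tight against the end rim for the finger backs.

```bash
python3 -m creep '[{"translation":[28.5,-8.3,5],"rotation":[0,0,5.4],"claw":-0.2},{"translation":[28.5,-8.3,5],"rotation":[0,0,5.4],"claw":-0.2},{"translation":[28.5,-8.3,5],"rotation":[0,0,5.4],"claw":-0.2},{"translation":[28.5,-8.3,5],"rotation":[0,0,5.4],"claw":-0.2},{"translation":[28.5,-8.3,5],"rotation":[0,0,5.4],"claw":-0.2},{"translation":[28.5,-8.3,17],"rotation":[0,0,5.4],"claw":-0.2},{"translation":[28.5,-8.3,17],"rotation":[0,0,5.4],"claw":-0.2},{"translation":[28.5,-8.3,17],"rotation":[0,0,5.4],"claw":-0.2},{"translation":[28.5,-8.3,17],"rotation":[0,0,5.4],"claw":-0.2}]'; python3 -c "
from h import *
c=cap('wrist'); rollers(c);go(.4198,-.1750,.0115,-5.5)"
```

```text
time: 12.88
position: [0.4213, -0.1748, 0.1035]
tcp_rot: [0.001, 0.047, 0.999, -0.001]
ft_force: [-0.3, -0.4, -0.0]
opening: 0.0553
finger_force: 0.0
px 328 246 A 3600.5 mid [ 0.4214 -0.175 ] len 0.0653 ang 174.7
px 625 233 A 1685.5 mid [0.4306 0.0283] len 0.0618 ang 7.1
trans cm [ 0.22 -0.01  9.24] rot deg [-0.1  0.2  0.1]
```

```bash
python3 -m creep '[{"translation":[0.1,0,5],"rotation":[0,0,0],"claw":-0.2},{"translation":[0.1,0,8],"rotation":[0,0,0],"claw":-0.2},{"translation":[0.1,0,9.2],"rotation":[0,0,0],"claw":-0.2},{"translation":[0.1,0,9.2],"rotation":[0,0,0],"claw":-0.2},{"translation":[0.1,0,9.2],"rotation":[0,0,0],"claw":1},{"translation":[0.1,0,9.2],"rotation":[0,0,0],"claw":1},{"translation":[0.1,0,9.2],"rotation":[0,0,0],"claw":1},{"translation":[0.1,0,9.2],"rotation":[0,0,0],"claw":1},{"translation":[0.1,0,9.2],"rotation":[0,0,0],"claw":1},{"translation":[0.1,0,5],"rotation":[0,0,0],"claw":1},{"translation":[0.1,0,-2],"rotation":[0,0,0],"claw":1},{"translation":[0.1,0,-5],"rotation":[0,0,0],"claw":1},{"translation":[0.1,0,-5],"rotation":[0,0,0],"claw":1}]' 20; python3 -c "
from h import *
go(.645,-.1185,.15,0.4)"
```

```text
time: 14.55
position: [0.4207, -0.1747, 0.1543]
tcp_rot: [0.003, 0.047, 0.999, -0.002]
ft_force: [-0.7, 0.2, -0.5]
opening: 0.0293
finger_force: 20.0
trans cm [-21.8    7.68   0.53] rot deg [-0.2  0.3 -5.7]
```

```bash
python3 -m creep '[{"translation":[-21.8,7.7,0.5],"rotation":[0,0,-5.7],"claw":1},{"translation":[-21.8,7.7,0.5],"rotation":[0,0,-5.7],"claw":1},{"translation":[-21.8,7.7,0.5],"rotation":[0,0,-5.7],"claw":1},{"translation":[-21.8,7.7,0.5],"rotation":[0,0,-5.7],"claw":1},{"translation":[-21.8,7.7,0.5],"rotation":[0,0,-5.7],"claw":1},{"translation":[-21.8,7.7,0.5],"rotation":[0,0,-5.7],"claw":1},{"translation":[-21.8,7.7,0.5],"rotation":[0,0,-5.7],"claw":1}]'; python3 -c "
from h import *
go(.645,-.1185,.081,0.4); c=cap('wrist'); rollers(c,z=.155)"
```

```text
time: 15.42
position: [0.6423, -0.118, 0.1464]
tcp_rot: [-0.001, -0.003, 1.0, 0.0]
ft_force: [-0.6, 0.0, 0.7]
opening: 0.0292
finger_force: 20.0
trans cm [-0.28 -0.05  6.54] rot deg [ 0.  -0.1 -0.1]
px 325 347 A 1914.0 mid [ 0.6616 -0.1194] len 0.0287 ang 90.3
px 86 350 A 1404.0 mid [ 0.6634 -0.2269] len 0.031 ang 90.3
px 326 266 A 3778.5 mid [ 0.6233 -0.1194] len 0.0291 ang 90.3
```

```bash
python3 -m creep '[{"translation":[-0.3,0,3],"rotation":[0,0,0],"claw":1},{"translation":[-0.3,0,5],"rotation":[0,0,0],"claw":1},{"translation":[-0.3,0,6.2],"rotation":[0,0,0],"claw":1},{"translation":[-0.3,0,6.5],"rotation":[0,0,0],"claw":1},{"translation":[-0.3,0,6.5],"rotation":[0,0,0],"claw":1},{"translation":[-0.3,0,6.5],"rotation":[0,0,0],"claw":0.15},{"translation":[-0.3,0,6.5],"rotation":[0,0,0],"claw":0.15},{"translation":[-0.3,0,6.5],"rotation":[0,0,0],"claw":0.15},{"translation":[-0.3,0,4],"rotation":[0,0,0],"claw":0.15},{"translation":[-0.3,0,-3],"rotation":[0,0,0],"claw":0},{"translation":[-5,0,-9],"rotation":[0,0,0],"claw":0},{"translation":[-6,0,-12],"rotation":[0,0,0],"claw":0},{"translation":[-6,0,-12],"rotation":[0,0,0],"claw":0}]'; python3 -c "
from h import *
c=cap('wrist'); rollers(c,z=.087); save(c,'pics/w6.png'); t=cap('top'); rollers(t)
go(.4334,.039,.15,3)"
```

```text
time: 17.1
position: [0.7061, -0.1174, 0.2716]
tcp_rot: [0.005, -0.003, 1.0, -0.001]
ft_force: [1.4, 0.9, -1.8]
opening: 0.046
finger_force: 0.0
px 140 240 A 1011.0 mid [ 0.7286 -0.2998] len 0.0846 ang 77.2
px 326 155 A 2043.5 mid [ 0.6475 -0.1187] len 0.0608 ang 0.4
px 264 275 A 212.5 mid [0.4269 0.1504] len 0.0506 ang 1.1999999999999886
px 312 273 A 240.5 mid [0.4334 0.0399] len 0.0554 ang 1.0
px 384 168 A 75.5 mid [ 0.6809 -0.1261] len 0.0258 ang 91.2
px 478 143 A 116.5 mid [ 0.7453 -0.3459] len 0.0721 ang 77.6
trans cm [26.9  15.77 11.64] rot deg [ 0.  -0.  -2.6]
```

View pics/w6.png

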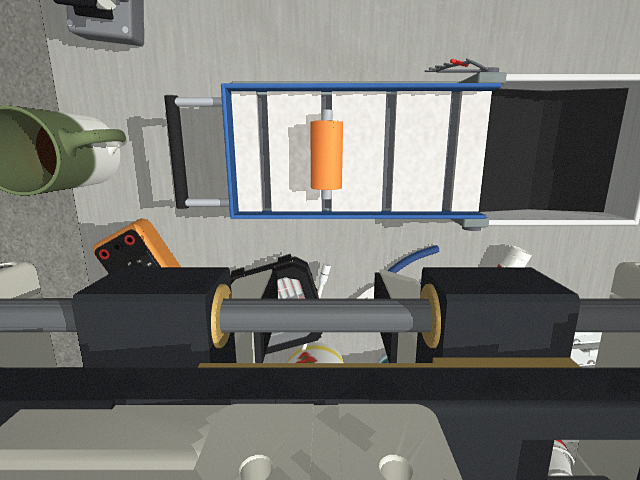

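The first roller lies in slot 3 at (327,155). Next is the middle one.

```bash
python3 -m creep '[{"translation":[15,8,4],"rotation":[0,0,-2.6],"claw":-0.2},{"translation":[26.9,15.8,6],"rotation":[0,0,-2.6],"claw":-0.2},{"translation":[26.9,15.8,6],"rotation":[0,0,-2.6],"claw":-0.2},{"translation":[26.9,15.8,6],"rotation":[0,0,-2.6],"claw":-0.2},{"translation":[26.9,15.8,6],"rotation":[0,0,-2.6],"claw":-0.2},{"translation":[26.9,15.8,16.5],"rotation":[0,0,-2.6],"claw":-0.2},{"translation":[26.9,15.8,16.5],"rotation":[0,0,-2.6],"claw":-0.2},{"translation":[26.9,15.8,16.5],"rotation":[0,0,-2.6],"claw":-0.2},{"translation":[26.9,15.8,16.5],"rotation":[0,0,-2.6],"claw":-0.2}]'; python3 -c "
from h import *
c=cap('wrist'); rollers(c);go(.434,.0377,.0115,4)"
```

```text
time: 18.32
position: [0.4339, 0.039, 0.1025]
tcp_rot: [0.0, -0.026, 1.0, 0.0]
ft_force: [0.8, 0.7, 0.3]
opening: 0.0551
finger_force: 0.0
px 325 247 A 3618.0 mid [0.4336 0.0376] len 0.0662 ang 4.1
px 490 232 A 3292.0 mid [0.4173 0.1488] len 0.0546 ang 176.8
trans cm [ 0.07 -0.13  9.14] rot deg [-0.   0.1 -1.1]
```

```bash
python3 -m creep '[{"translation":[0,-0.1,5],"rotation":[0,0,-1],"claw":-0.2},{"translation":[0,-0.1,8],"rotation":[0,0,-1],"claw":-0.2},{"translation":[0,-0.1,9.1],"rotation":[0,0,-1],"claw":-0.2},{"translation":[0,-0.1,9.1],"rotation":[0,0,-1],"claw":-0.2},{"translation":[0,-0.1,9.1],"rotation":[0,0,-1],"claw":1},{"translation":[0,-0.1,9.1],"rotation":[0,0,-1],"claw":1},{"translation":[0,-0.1,9.1],"rotation":[0,0,-1],"claw":1},{"translation":[0,-0.1,9.1],"rotation":[0,0,-1],"claw":1},{"translation":[0,-0.1,9.1],"rotation":[0,0,-1],"claw":1},{"translation":[0,-0.1,5],"rotation":[0,0,-1],"claw":1},{"translation":[0,-0.1,-2],"rotation":[0,0,-1],"claw":1},{"translation":[0,-0.1,-5],"rotation":[0,0,-1],"claw":1},{"translation":[0,-0.1,-5],"rotation":[0,0,-1],"claw":1}]' 20; python3 -c "
from h import *
go(.645,-.0585,.15,0.4)"
```

```text
time: 20.0
position: [0.4353, 0.0381, 0.1542]
tcp_rot: [0.003, -0.035, 0.999, -0.0]
ft_force: [-0.0, -0.5, -0.3]
opening: 0.0293
finger_force: 20.0
trans cm [-20.25 -11.08   0.56] rot deg [-0.   0.4  3.6]
```

```bash
python3 -m creep '[{"translation":[-20.3,-11.1,0.5],"rotation":[0,0,3.6],"claw":1},{"translation":[-20.3,-11.1,0.5],"rotation":[0,0,3.6],"claw":1},{"translation":[-20.3,-11.1,0.5],"rotation":[0,0,3.6],"claw":1},{"translation":[-20.3,-11.1,0.5],"rotation":[0,0,3.6],"claw":1},{"translation":[-20.3,-11.1,0.5],"rotation":[0,0,3.6],"claw":1},{"translation":[-20.3,-11.1,0.5],"rotation":[0,0,3.6],"claw":1},{"translation":[-20.3,-11.1,0.5],"rotation":[0,0,3.6],"claw":1}]'; python3 -c "
from h import *
go(.645,-.0585,.081,0.4); t=cap('top'); rollers(t)"
```

```text
time: 20.88
position: [0.6427, -0.0578, 0.1464]
tcp_rot: [-0.001, -0.003, 1.0, 0.0]
ft_force: [0.2, -0.6, 0.1]
opening: 0.0295
finger_force: 20.0
trans cm [-0.24 -0.08  6.54] rot deg [ 0.  -0.1 -0. ]
px 263 277 A 243.0 mid [0.4233 0.1508] len 0.0571 ang 176.5
px 470 120 A 97.0 mid [ 0.7993 -0.3267] len 0.1378 ang 29.0
```

```bash
python3 -m creep '[{"translation":[-0.2,-0.05,3],"rotation":[0,0,0],"claw":1},{"translation":[-0.2,-0.05,5],"rotation":[0,0,0],"claw":1},{"translation":[-0.2,-0.05,6.2],"rotation":[0,0,0],"claw":1},{"translation":[-0.2,-0.05,6.5],"rotation":[0,0,0],"claw":1},{"translation":[-0.2,-0.05,6.5],"rotation":[0,0,0],"claw":1},{"translation":[-0.2,-0.05,6.5],"rotation":[0,0,0],"claw":0.15},{"translation":[-0.2,-0.05,6.5],"rotation":[0,0,0],"claw":0.15},{"translation":[-0.2,-0.05,6.5],"rotation":[0,0,0],"claw":0.15},{"translation":[-0.2,-0.05,4],"rotation":[0,0,0],"claw":0.15},{"translation":[-0.2,-0.05,-3],"rotation":[0,0,0],"claw":0.15},{"translation":[-5,0,-9],"rotation":[0,0,0],"claw":0},{"translation":[-6,0,-12],"rotation":[0,0,0],"claw":0},{"translation":[-6,0,-12],"rotation":[0,0,0],"claw":0}]'; python3 -c "
from h import *
c=cap('wrist'); rollers(c,z=.087); 
go(.422,.149,.15,-4)"
```

```text
time: 22.55
position: [0.7064, -0.0584, 0.2716]
tcp_rot: [0.005, -0.003, 1.0, -0.001]
ft_force: [0.3, -0.7, -0.4]
opening: 0.0457
finger_force: 0.0
px 91 241 A 814.5 mid [ 0.7303 -0.2888] len 0.0863 ang 74.2
px 262 154 A 2112.5 mid [ 0.6473 -0.119 ] len 0.0613 ang 179.4
px 327 151 A 2068.0 mid [ 0.6443 -0.0591] len 0.0605 ang 0.4
trans cm [28.19 20.91 11.71] rot deg [-0.   0.2  4.4]
```

Both are in (y −0.119 and −0.059). Now the third.

```bash
python3 -m creep '[{"translation":[28.2,20.9,5],"rotation":[0,0,4.4],"claw":-0.2},{"translation":[28.2,20.9,5],"rotation":[0,0,4.4],"claw":-0.2},{"translation":[28.2,20.9,5],"rotation":[0,0,4.4],"claw":-0.2},{"translation":[28.2,20.9,5],"rotation":[0,0,4.4],"claw":-0.2},{"translation":[28.2,20.9,5],"rotation":[0,0,4.4],"claw":-0.2},{"translation":[28.2,20.9,5],"rotation":[0,0,4.4],"claw":-0.2},{"translation":[28.2,20.9,16.5],"rotation":[0,0,4.4],"claw":-0.2},{"translation":[28.2,20.9,16.5],"rotation":[0,0,4.4],"claw":-0.2},{"translation":[28.2,20.9,16.5],"rotation":[0,0,4.4],"claw":-0.2},{"translation":[28.2,20.9,16.5],"rotation":[0,0,4.4],"claw":-0.2}]'; python3 -c "
from h import *
c=cap('wrist'); rollers(c);go(.422,.1487,.0115,-4)"
```

```text
time: 23.85
position: [0.4209, 0.149, 0.1027]
tcp_rot: [0.0, 0.035, 0.999, 0.0]
ft_force: [-0.7, 0.1, 0.1]
opening: 0.055
finger_force: 0.0
px 327 250 A 3571.0 mid [0.4228 0.1485] len 0.0653 ang 176.0
trans cm [-0.03 -0.05  9.18] rot deg [ 0.   0.1 -0.1]
```

```bash
python3 -m creep '[{"translation":[-0.1,-0.05,5],"rotation":[0,0,0],"claw":-0.2},{"translation":[-0.1,-0.05,8],"rotation":[0,0,0],"claw":-0.2},{"translation":[-0.1,-0.05,9.1],"rotation":[0,0,0],"claw":-0.2},{"translation":[-0.1,-0.05,9.1],"rotation":[0,0,0],"claw":-0.2},{"translation":[-0.1,-0.05,9.1],"rotation":[0,0,0],"claw":1},{"translation":[-0.1,-0.05,9.1],"rotation":[0,0,0],"claw":1},{"translation":[-0.1,-0.05,9.1],"rotation":[0,0,0],"claw":1},{"translation":[-0.1,-0.05,9.1],"rotation":[0,0,0],"claw":1},{"translation":[-0.1,-0.05,9.1],"rotation":[0,0,0],"claw":1},{"translation":[-0.1,-0.05,5],"rotation":[0,0,0],"claw":1},{"translation":[-0.1,-0.05,-2],"rotation":[0,0,0],"claw":1},{"translation":[-0.1,-0.05,-5],"rotation":[0,0,0],"claw":1},{"translation":[-0.1,-0.05,-5],"rotation":[0,0,0],"claw":1}]' 20; python3 -c "
from h import *
go(.645,.0013,.15,0.4)"
```

```text
time: 25.52
position: [0.4231, 0.1488, 0.1543]
tcp_rot: [0.003, 0.035, 0.999, 0.001]
ft_force: [0.6, -0.4, -1.3]
opening: 0.0294
finger_force: 20.0
trans cm [-23.18 -13.15   0.55] rot deg [ 0.1  0.4 -4.4]
```

```bash
python3 -m creep '[{"translation":[-23.2,-13.2,0.5],"rotation":[0,0,-4.4],"claw":1},{"translation":[-23.2,-13.2,0.5],"rotation":[0,0,-4.4],"claw":1},{"translation":[-23.2,-13.2,0.5],"rotation":[0,0,-4.4],"claw":1},{"translation":[-23.2,-13.2,0.5],"rotation":[0,0,-4.4],"claw":1},{"translation":[-23.2,-13.2,0.5],"rotation":[0,0,-4.4],"claw":1},{"translation":[-23.2,-13.2,0.5],"rotation":[0,0,-4.4],"claw":1},{"translation":[-23.2,-13.2,0.5],"rotation":[0,0,-4.4],"claw":1}]'; python3 -c "
from h import *
go(.645,.0013,.081,0.4)"
```

```text
time: 26.4
position: [0.6423, 0.0012, 0.1455]
tcp_rot: [-0.001, -0.003, 1.0, 0.0]
ft_force: [-0.2, 0.0, -0.3]
opening: 0.0295
finger_force: 20.0
trans cm [-0.29  0.    6.44] rot deg [ 0.  -0.2 -0. ]
```

```bash
python3 -m creep '[{"translation":[-0.2,0,3],"rotation":[0,0,0],"claw":1},{"translation":[-0.2,0,5],"rotation":[0,0,0],"claw":1},{"translation":[-0.2,0,6.2],"rotation":[0,0,0],"claw":1},{"translation":[-0.2,0,6.5],"rotation":[0,0,0],"claw":1},{"translation":[-0.2,0,6.5],"rotation":[0,0,0],"claw":1},{"translation":[-0.2,0,6.5],"rotation":[0,0,0],"claw":0.15},{"translation":[-0.2,0,6.5],"rotation":[0,0,0],"claw":0.15},{"translation":[-0.2,0,6.5],"rotation":[0,0,0],"claw":0.15},{"translation":[-0.2,0,4],"rotation":[0,0,0],"claw":0.15},{"translation":[-0.2,0,-3],"rotation":[0,0,0],"claw":0.15},{"translation":[-5,-6,-9],"rotation":[0,0,0],"claw":0.2},{"translation":[-6,-9,-12],"rotation":[0,0,0],"claw":0.3},{"translation":[-6,-9,-12],"rotation":[0,0,0],"claw":0.3},{"translation":[-6,-9,-12],"rotation":[0,0,0],"claw":0.3}]'; python3 -c "
from h import *
c=cap('wrist'); rollers(c,z=.087); save(c,'pics/w7.png'); t=cap('top'); rollers(t)"
```

```text
time: 28.15
position: [0.7047, -0.0905, 0.2675]
tcp_rot: [0.001, -0.002, 1.0, -0.0]
ft_force: [-0.7, 1.2, -1.0]
opening: 0.0328
finger_force: 0.0
px 114 244 A 919.0 mid [ 0.7284 -0.2962] len 0.0813 ang 74.8
px 296 158 A 2101.0 mid [ 0.647 -0.119] len 0.0612 ang 179.0
px 428 156 A 2191.5 mid [0.6453 0.0008] len 0.0619 ang 1.3
px 362 154 A 2153.5 mid [ 0.6441 -0.0586] len 0.061 ang 1.7
px 384 171 A 130.0 mid [ 0.6739 -0.1262] len 0.0329 ang 0.6999999999999886
px 330 176 A 249.0 mid [0.6584 0.0009] len 0.0585 ang 1.0
px 469 134 A 114.0 mid [ 0.7658 -0.3236] len 0.1134 ang 57.3
```

View pics/w7.png

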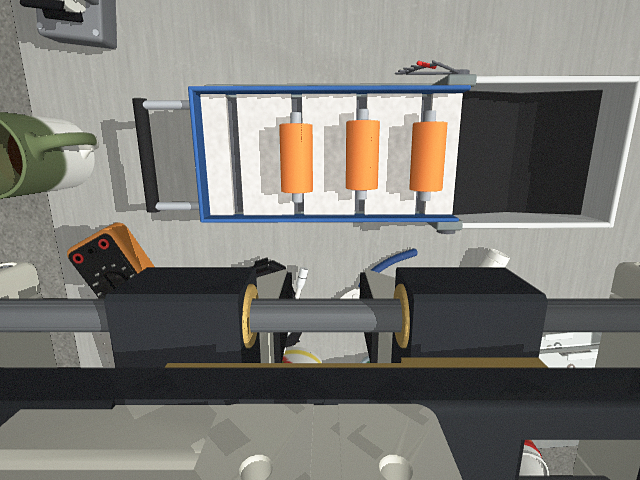

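All three rollers lie in slots 1–3, at (428,156), (362,154) and (296,158). Now the bar.

```bash
python3 -c "
from h import *
go(.646,-.2613,.12,0.4)"
```

```text
trans cm [  5.84 -17.26  14.55] rot deg [ 0.1 -0.1 -0. ]
```

```bash
python3 -m creep '[{"translation":[5.8,-17.3,4],"rotation":[0,0,0],"claw":0.3},{"translation":[5.8,-17.3,4],"rotation":[0,0,0],"claw":0.3},{"translation":[5.8,-17.3,4],"rotation":[0,0,0],"claw":0.3},{"translation":[5.8,-17.3,4],"rotation":[0,0,0],"claw":0.3},{"translation":[5.8,-17.3,10],"rotation":[0,0,0],"claw":0.3},{"translation":[5.8,-17.3,14],"rotation":[0,0,0],"claw":0.3},{"translation":[5.8,-17.3,14.5],"rotation":[0,0,0],"claw":0.3},{"translation":[5.8,-17.3,14.5],"rotation":[0,0,0],"claw":0.3},{"translation":[5.8,-17.3,14.5],"rotation":[0,0,0],"claw":0.3}]'; python3 -c "
from h import *
c=cap('wrist'); save(c,'pics/w8.png');go(.646,-.2613,.068,0.4)"
```

```text
time: 29.38
position: [0.6485, -0.2625, 0.1243]
tcp_rot: [0.002, -0.003, 1.0, -0.001]
ft_force: [0.2, 0.8, 0.2]
opening: 0.0319
finger_force: 0.0
trans cm [0.25 0.14 5.61] rot deg [-0.1  0.2 -0. ]
```

View pics/w8.png

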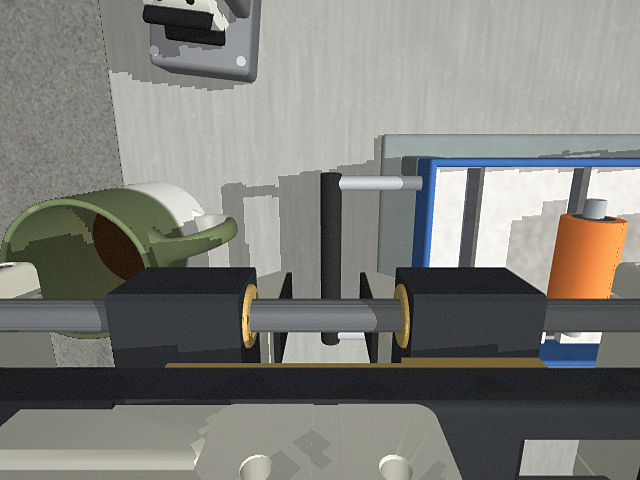

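The bar sits between the open fingers at (331,260), with the mug handle tip at (235,228). I'll check the handle's clearance before descending.

```bash
python3 -c "
from h import *
c=cap('wrist')
for p in((228,228),(232,232),(200,240),(210,225),(160,240)): print(p,dep(c,*p).round(3))
# finger nearest
print(dep(c,331,230).round(3),dep(c,285,310).round(3),dep(c,180,290).round(3))"
```

```text
(228, 228) [ 0.627 -0.321  0.072]
(232, 232) [ 0.63  -0.32   0.069]
(200, 240) [ 0.63  -0.332  0.09 ]
(210, 225) [ 0.636 -0.348  0.022]
(160, 240) [ 0.629 -0.352  0.092]
[ 0.626 -0.261  0.08 ] [ 0.617 -0.273  0.2  ] [ 0.611 -0.295  0.203]
```

```bash
python3 -m creep '[{"translation":[0.2,0.1,2],"rotation":[0,0,0],"claw":0.3},{"translation":[0.2,0.1,4],"rotation":[0,0,0],"claw":0.3},{"translation":[0.2,0.1,5.6],"rotation":[0,0,0],"claw":0.3},{"translation":[0.2,0.1,5.6],"rotation":[0,0,0],"claw":0.3},{"translation":[0.2,0.1,5.6],"rotation":[0,0,0],"claw":1},{"translation":[0.2,0.1,5.6],"rotation":[0,0,0],"claw":1},{"translation":[0.2,0.1,5.6],"rotation":[0,0,0],"claw":1},{"translation":[0.2,0.1,5.6],"rotation":[0,0,0],"claw":1},{"translation":[0.2,0.1,5.6],"rotation":[0,0,0],"claw":1}]' 25
```

```text
time: 30.6
position: [0.6457, -0.2598, 0.0667]
tcp_rot: [0.0, -0.003, 1.0, 0.001]
ft_force: [-0.3, 6.6, 3.1]
opening: 0.0108
finger_force: 25.0
```

```bash
python3 -m creep '[{"translation":[0,0.05,-1.3],"rotation":[0,0,0],"claw":1},{"translation":[0,0.15,-2.5],"rotation":[0,0,0],"claw":1},{"translation":[0,0.3,-3.8],"rotation":[0,0,0],"claw":1},{"translation":[0,0.5,-5],"rotation":[0,0,0],"claw":1},{"translation":[0,0.5,-5],"rotation":[0,0,0],"claw":1}]'; python3 -c "
from h import *
c=cap('scene'); t=cap('top'); rollers(t)"
python3 -m creep '[{"translation":[0,0.27,-1.24],"rotation":[0,0,0],"claw":1},{"translation":[0,0.58,-2.46],"rotation":[0,0,0],"claw":1},{"translation":[0,0.95,-3.67],"rotation":[0,0,0],"claw":1},{"translation":[0,1.37,-4.86],"rotation":[0,0,0],"claw":1},{"translation":[0,1.85,-6.04],"rotation":[0,0,0],"claw":1},{"translation":[0,2.37,-7.19],"rotation":[0,0,0],"claw":1},{"translation":[0,2.95,-8.32],"rotation":[0,0,0],"claw":1},{"translation":[0,3.57,-9.42],"rotation":[0,0,0],"claw":1},{"translation":[0,4.24,-10.49],"rotation":[0,0,0],"claw":1},{"translation":[0,4.96,-11.53],"rotation":[0,0,0],"claw":1},{"translation":[0,4.96,-11.53],"rotation":[0,0,0],"claw":1}]'
```

```text
time: 31.22
position: [0.6456, -0.2548, 0.1166]
tcp_rot: [0.0, -0.004, 1.0, 0.001]
ft_force: [0.9, 6.1, -0.8]
opening: 0.0108
finger_force: 25.0
px 356 176 A 251.5 mid [ 0.6596 -0.0597] len 0.0633 ang 0.8000000000000114
px 329 176 A 253.5 mid [0.6595 0.0032] len 0.0609 ang 1.0
px 384 175 A 273.5 mid [ 0.6644 -0.124 ] len 0.061 ang 0.6999999999999886
px 456 105 A 173.5 mid [ 0.8325 -0.292 ] len 0.0925 ang 166.9
time: 32.7
position: [0.6453, -0.2068, 0.233]
tcp_rot: [0.001, -0.003, 1.0, -0.001]
ft_force: [2.7, 0.9, 0.0]
opening: 0.0109
finger_force: 25.0
```

```bash
python3 -m creep '[{"translation":[0,0.76,-1],"rotation":[0,0,0],"claw":1},{"translation":[0,1.45,-1.85],"rotation":[0,0,0],"claw":1},{"translation":[0,1.45,-1.85],"rotation":[0,0,0],"claw":1},{"translation":[0,1.45,-1.85],"rotation":[0,0,0],"claw":1},{"translation":[0,1.45,-1.85],"rotation":[0,0,0],"claw":1},{"translation":[0,1.45,-1.85],"rotation":[0,0,0],"claw":1},{"translation":[0,1.45,-1.85],"rotation":[0,0,0],"claw":1},{"translation":[0,1.45,-1.85],"rotation":[0,0,0],"claw":1},{"translation":[0,1.45,-1.85],"rotation":[0,0,0],"claw":1},{"translation":[0,1.45,-1.85],"rotation":[0,0,0],"claw":1},{"translation":[0,1.45,-1.85],"rotation":[0,0,0],"claw":1},{"translation":[0,1.45,-1.85],"rotation":[0,0,0],"claw":1}]'; python3 -c "
from h import *
t=cap('top'); rollers(t,z=.04); s=cap('scene'); print([ (np.round(b[0][0]),b[1]) for b in blobs(s,amin=20)])
a=cv2.resize(t['frame'][130:250,230:480],(500,240)); b=cv2.resize(s['frame'][160:300,240:490],(500,280)); cv2.imwrite('pics/lift.png',np.vstack([a,b])[:,:,::-1])"
```

```text
time: 34.2
position: [0.6452, -0.1937, 0.2504]
tcp_rot: [0.001, -0.003, 1.0, -0.001]
ft_force: [3.1, -4.7, 5.6]
opening: 0.0113
finger_force: 25.0
px 268 178 A 957.0 mid [0.6475 0.1442] len 0.0843 ang 91.2
[(array([286., 382.]), 20042.5), (array([449., 242.]), 103.0), (array([110., 274.]), 1964.5), (array([301., 209.]), 305.5), (array([ 69., 181.]), 32.0), (array([101., 171.]), 47.0)]
```

View pics/lift.png

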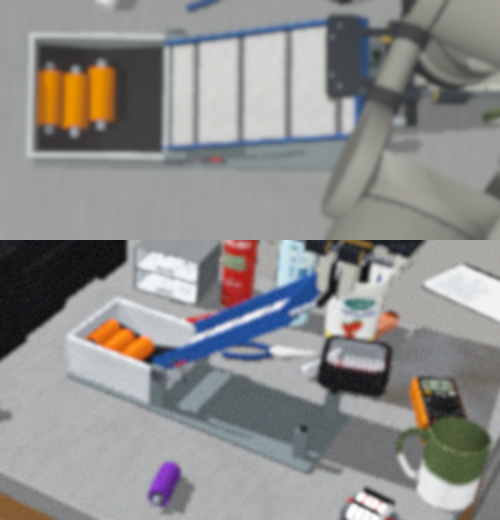

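All three rollers are in the catch tray, at (50–100, 95) in the upper half. Lowering the tray along the same arc.

```bash
python3 -m creep '[{"translation":[0,-0.73,0.9],"rotation":[0,0,0],"claw":1},{"translation":[0,-1.43,1.8],"rotation":[0,0,0],"claw":1},{"translation":[0,-2.15,2.85],"rotation":[0,0,0],"claw":1},{"translation":[0,-2.82,3.93],"rotation":[0,0,0],"claw":1},{"translation":[0,-3.45,5.05],"rotation":[0,0,0],"claw":1},{"translation":[0,-4.02,6.16],"rotation":[0,0,0],"claw":1},{"translation":[0,-4.55,7.3],"rotation":[0,0,0],"claw":1},{"translation":[0,-5.02,8.5],"rotation":[0,0,0],"claw":1},{"translation":[0,-5.45,9.7],"rotation":[0,0,0],"claw":1},{"translation":[0,-5.82,10.9],"rotation":[0,0,0],"claw":1},{"translation":[0,-6.13,12.1],"rotation":[0,0,0],"claw":1},{"translation":[0,-6.4,13.35],"rotation":[0,0,0],"claw":1},{"translation":[0,-6.6,14.6],"rotation":[0,0,0],"claw":1},{"translation":[0,-6.76,15.85],"rotation":[0,0,0],"claw":1},{"translation":[0,-6.86,17.1],"rotation":[0,0,0],"claw":1},{"translation":[0,-6.9,18],"rotation":[0,0,0],"claw":1},{"translation":[0,-6.9,18.4],"rotation":[0,0,0],"claw":1},{"translation":[0,-6.9,18.5],"rotation":[0,0,0],"claw":1},{"translation":[0,-6.9,18.5],"rotation":[0,0,0],"claw":1}]'
```

```text
time: 36.67
position: [0.645, -0.2597, 0.0672]
tcp_rot: [-0.0, -0.003, 1.0, 0.001]
ft_force: [-3.9, 6.5, 21.2]
opening: 0.0109
finger_force: 25.0
```

```bash
python3 -m creep '[{"translation":[0,0,-0.1],"rotation":[0,0,0],"claw":1},{"translation":[0,0,-0.1],"rotation":[0,0,0],"claw":0.3},{"translation":[0,0,-0.1],"rotation":[0,0,0],"claw":0.3},{"translation":[0,0,-0.1],"rotation":[0,0,0],"claw":0.3},{"translation":[0,0,-0.1],"rotation":[0,0,0],"claw":0.3},{"translation":[0,0,-2],"rotation":[0,0,0],"claw":0.3},{"translation":[0,0,-5],"rotation":[0,0,0],"claw":0.3},{"translation":[0,0,-10],"rotation":[0,0,0],"claw":0.3},{"translation":[-1,0,-15],"rotation":[0,0,0],"claw":0.3},{"translation":[-6,17,-20],"rotation":[0,0,0],"claw":0.3},{"translation":[-6,17,-20],"rotation":[0,0,0],"claw":0.3},{"translation":[-6,17,-20],"rotation":[0,0,0],"claw":0.3},{"translation":[-6,17,-20],"rotation":[0,0,0],"claw":0.3},{"translation":[-6,17,-20],"rotation":[0,0,0],"claw":0.3}]'; python3 -c "
from h import *
c=cap('wrist'); rollers(c,z=.04); print('bar',dep(c,*px(c,[.62,-.261,.08])),'slat far/near',[dep(c,*px(c,[.64,y,.07])).round(4) for y in(-.19,-.15,-.09,-.03,.015)])
t=cap('top');rollers(t,z=.04)
save(c,'pics/end.png')"
```

```text
time: 38.42
position: [0.704, -0.0912, 0.2653]
tcp_rot: [0.0, -0.003, 1.0, -0.0]
ft_force: [-0.1, -1.1, -0.2]
opening: 0.0319
finger_force: 0.0
px 113 245 A 737.5 mid [ 0.7416 -0.3263] len 0.0921 ang 76.4
px 556 158 A 5826.0 mid [0.6449 0.1452] len 0.1124 ang 90.4
bar [ 0.62008293 -0.26018436  0.08162951] slat far/near [array([ 0.64  , -0.1902,  0.0695]), array([ 0.64  , -0.1496,  0.0723]), array([ 0.64  , -0.09  ,  0.0707]), array([ 0.64  , -0.0301,  0.0706]), array([0.64  , 0.0151, 0.0695])]
px 268 178 A 956.5 mid [0.6475 0.1442] len 0.0843 ang 91.2
px 469 135 A 182.5 mid [ 0.7587 -0.3188] len 0.1085 ang 58.7
```

View pics/end.png

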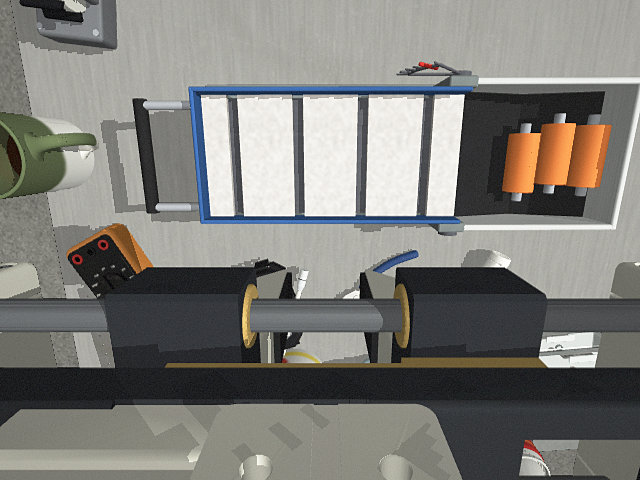

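The tray is level and empty, the three rollers lie at rest in the catch tray at (520,162), (556,155) and (590,155), and the arm is clear. Handing in.

```bash
python3 -c "
from rig import env
print(env.sign_off())"
```

```text
the job is handed in; nothing more can be done
None
```

The roll-off check is handed in at 38 s: thumbwheel on five, tray lifted to about 40° and back level, all three orange rollers (only three were on the bench) at rest in the catch tray, mug and tape not touched; the sign-off printed no verdict.

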